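Take out the tea canister and close the tea chest

ROBOT

A 6-joint arm with a two-finger parallel gripper is mounted at the origin on the work surface. World frame = base frame: x ahead of the robot, y to its left, z up, the work surface at z = 0. Lengths are in m, angles in rad, forces in N, time in s.
With the tool pointing down it reaches from about 0.425 to 0.95 m from the base axis. Payload 3.5 kg.
Tool frame: the origin (TCP) lies between the finger pads; the fingertips stand 14 mm ahead of it and the grasp point (between the pads) lies 5 mm behind it; z points along the fingers, y is the direction in which the jaws open and shut (so a half turn about z gives the same grasp; the last joint's range is limited). The gripper opens to 85 mm and grips with 20 to 120 N. Pads are 22 mm wide; open, the fingers measure 114 mm over their backs; the gripper's body (76 mm by 85 mm) begins 54 mm behind the grasp point. The pads swing forward as they close: fully open they stand 13 mm farther back than shut.
Start: joints at [-1.263, 0.286, 1.577, -0, 1.279, -0.15], TCP at [0.298, -0.605, 0.245] pointing down, gripper open.
Joint ranges: [-2.77, 2.77], [-0.9, 2.22], [0.21, 2.48], [-1.53, 4.67], [0.24, 2.81], [-2.84, 2.84]. Speed limits (rad/s): [2.79, 2.79, 3.14, 3.14, 3.14, 3.14].

INTERFACE

Orientations are given as a unit quaternion [x, y, z, w].
In Python, from plant import ctrl gives the robot as it stands. The module is installed in compiled form; this text tells all that it offers.
- The arm moves only by the tool servo_tool, never from a script. Its argument "increments" is text: rows parted by semicolons, each of 7 numbers parted by spaces: the turn, a rotation vector about the tool's x, y, z in rad, then the shift along the tool's x, y, z in cm, then the finger opening in cm, from 0 to 8.54. In form: ax ay az dx dy dz claw; .... A call has 1 to 10 rows; each row is the pose to reach, as a shift and turn from the pose commanded when the call began, along the tool's axes at that moment; what a row does not reach only later rows make up. A row lasts 1/12 s, in which the tool goes at most 41.7 mm and 7.16 degrees, less where a joint would pass 70% of its speed; a pose out of reach is approached as far as the arm can. A call with a gripper value outside its range is refused whole. The fingers move at their own pace and stop on an object; "grip_force" is the grip in N (left out, the last holds). Time passes only in rows, so rows that repeat a pose let the fingers close. It gives the time, the measured TCP pose, the force and the opening at its end, in the units of the state.
- ctrl.get_state(): the state, without advancing time (a new reading comes with each control period).
- ctrl.read_camera(name): name is "scene" or "top"; returns (picture, depth): 400x640x3 uint8, red, green, blue; 400x640 float32, m along the optical axis (not along the pixel's ray), 0 where there is no reading.
- ctrl.camera_info(name): a dict with "camera_matrix" (3x3 intrinsics, pixels), "world_to_cam" (4x4, takes a point from world to camera coordinates). Camera axes: x right, y down, z forward; pixel columns grow to the right and rows downward; lengths in m; the calibration is good to about 2 mm. A picture is of the moment at which its call begins. camera_info takes no time and is no camera call.
- ctrl.sign_off(): hands the job in, once; it reports no verdict.
The state is a dict: "time": time; "qpos": joint angles; "dq": joint speeds; "joint_efforts": joint torques, N m; "eef_pos": TCP position; "tcp_rot": TCP orientation; "contact_force": force on the tool from outside, world axes, zero at the start; "wrist_torque": the same for the moment, N m; "opening": opening from 0.0 (shut) to 1.0 (fully open).
Only numpy, scipy, OpenCV 4.12 (cv2) and the standard library are available. Lean on these libraries where they do the work, as an engineer would, in place of code of your own. Each camera call takes 0.05 s, during which the arm holds its last target.

TASK

Lift the round tea canister out of the open wooden chest and stand it upright on the free front part of the shelf unit's pulled-out tray, setting it down without dropping it. Then lift the knee of the folding stay at the end of the chest up past straight to unlock it while the lid is still up, and lower the lid without slamming it until it is fully closed. Leave the carton in the chest and the cups on the tray where they are.

Things in the scene. Friction and masses are not known exactly. Their poses are not given: they have to be found in the camera images.
- chest: Fixed open wooden chest on a 20 mm stone platform, 200 (x) x 280 (y) x 100 mm high, walls and floor 8 mm; origin under its centre, x points from its front to its hinge side, z up. The hinge is at the back rim, the lid stay outside the end at -y. Inside stand the canister and a carton, one towards each end, either way round, about 125 mm apart, 15 to 35 mm to the front of the middle.
- lid (a joint): Lid angle: 0 as found (open, 80 degrees up from closed), grows as it is lowered, 1.396 rad = closed on the rim; it opens only 0.06 rad further. The hinge is stiff (0.75 N m of friction): the lid stays where it is left even with the stay unlocked; pushing it down near its front edge takes up to about 8 N.
- lid_hinge (a point): Point on the lid's hinge line, at the middle of the chest's length, level with the rim (100 mm above the chest's underside, 100 mm behind its middle). The hinge line runs along the chest's y.
- lid_edge (a point): Middle of the lid's free front edge, half-way through its thickness. The lid is a plain wooden board, 205 mm from hinge to free edge, 280 mm wide, 14 mm thick; its inner face contains the hinge line. The point turns with the lid: its -x points from hinge to free edge, its z out of the outer face (the top when closed).
- stay_upper (a joint): Angle of the stay's knee: 0 = locked on its stop, sagging 14 mm below the straight line; 0.28 rad = links straight; more = past centre, unlocked, folding upward (about 2.3 with the lid closed). Friction (0.1 N m) holds it where it is left. Lifting the handle takes about 5 to 10 N. Below straight, the lid cannot be lowered.
- knee_handle (a point): Point 37 mm out along the lift handle at the stay's knee: a level round wooden bar, 14 mm in diameter, 64 mm long, sticking out along the chest's -y (its tip is 27 mm beyond this point, the brass links 37 mm back). It is rigid with the 100 mm lower link and moves on a circle round the lower pivot: to unlock, up and towards the chest's front, about 40 mm in all.
- stay_pivot (a point): Point on the axis of the stay's lower pivot (fixed on the chest's end), at the same chest y as knee_handle. The axis runs along the chest's y.
- canister_mid (a point): Centre (half-way up) of the round hard plastic tea canister, 58 mm in diameter, 85 mm tall, white with a grey top (a larger one of the same kind stands beside the shelf unit and is not meant), about 0.22 kg, z up; it stands on the chest's floor, its top 7 mm below the rim.
- tea_canister: The same tea canister; origin at the centre of its underside.
- tray_front (a point): Centre of the free front part of the tray pulled out at the foot of the fixed wooden shelf unit, on the tray's inner floor (47 mm above the work surface); -x points out of the unit's front, z up. Free floor: 58 mm to the front, 70 mm to the back (then the cups), 100 mm to either side; tray walls 7 mm thick, 19 mm above the floor. The unit (250 mm wide, 225 mm high) begins 135 mm behind.
- cup0_mid (a point): Centre of a loose porcelain cup, 56 mm in diameter, 50 mm tall, in the row at the back of the tray.
- cup1_mid (a point): As cup0_mid, the middle cup.
- cup2_mid (a point): As cup0_mid, the third cup.
- carton: Loose cardboard carton in the chest, 60 x 55 x 68 mm tall, origin at its underside's centre. It stays in the chest.
There are look-alikes about, which are no part of the job. What is shaped like the tea_canister but purple is not meant.

How it is judged:
By the outcome, as a careful person would: the job done as asked, in the order asked, and still so for the second after the job is handed in, with the robot touching nothing.
It also fails if it takes over 70 s, if anything falls off the work surface, if the arm or the gripper's body presses on something with over 40 N, if the wrist force passes 120 N, or if a joint passes its speed limit or range.

## Working session

There is one attempt and no reset: what is moved stays moved. The work goes in short steps, Python scripts to look and compute and a tool call to move; the robot and the scene stay as the last step left them, time stands still between calls to the robot, and variables do not carry over. Pictures are saved under pics/ and viewed, and the job is handed in when it is done.

Besides the shell and the picture viewer there is one more tool, called in YAML: its name, and indented under it one key for each argument. servo_tool: Moves the arm, as the interface text tells. Its arguments: {"type":"object","properties":{"increments":{"type":"string"},"grip_force":{"type":"number"}},"required":["increments"]}

```bash
mkdir -p pics
python3 - <<'E'
from plant import ctrl
import cv2,numpy as np
s=ctrl.get_state(); print(s)
for n in("scene","top"):
    i=ctrl.camera_info(n); print(n,np.round(i["camera_matrix"],2).tolist(),np.round(i["world_to_cam"],4).tolist())
    p,d=ctrl.read_camera(n); cv2.imwrite(f"pics/{n}0.png",p[:,:,::-1]); np.savez(f"{n}0.npz",p=p,d=d)
E
```

```text
{'time': 0.0, 'qpos': array([-1.26298747e+00,  2.87171469e-01,  1.57820826e+00,  2.68408988e-06,
        1.27858779e+00, -1.50020443e-01]), 'dq': array([-1.02501666e-03, -4.74021623e-04, -7.85922891e-05,  6.34532325e-04,
        1.35220449e-03, -2.79095572e-04]), 'joint_efforts': array([ 1.39141216e-04, -4.05980766e+01, -2.92626286e+01, -1.50518845e-04,
        5.89416522e-03,  8.02524660e-07]), 'eef_pos': array([ 0.29817166, -0.60486573,  0.24392634]), 'tcp_rot': array([ 9.73912658e-01,  2.26920085e-01, -9.23037188e-05, -1.18384050e-03]), 'contact_force': array([0.76813856, 1.01275499, 0.36118103]), 'wrist_torque': array([0.00621226, 0.0137347 , 0.00274957]), 'opening': 1.0031855134948413}
scene [[473.71, 0.0, 326.45], [0.0, 473.71, 199.8], [0.0, 0.0, 1.0]] [[-0.9963, 0.0856, 0.0102, 0.4301], [0.067, 0.8435, -0.5329, 0.0233], [-0.0542, -0.5303, -0.8461, 1.4941], [0.0, 0.0, 0.0, 1.0]]
top [[430.67, 0.0, 315.98], [0.0, 430.67, 202.28], [0.0, 0.0, 1.0]] [[0.0283, -0.9994, 0.0188, 0.028], [-0.9914, -0.0305, -0.127, 0.4805], [0.1275, -0.015, -0.9917, 1.4806], [0.0, 0.0, 0.0, 1.0]]
```

View pics/scene0.png

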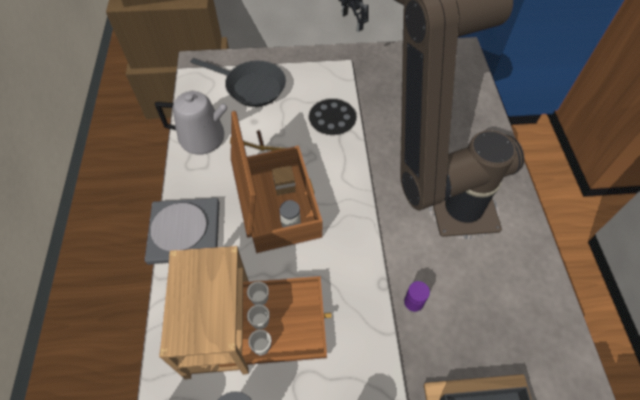

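View pics/top0.png

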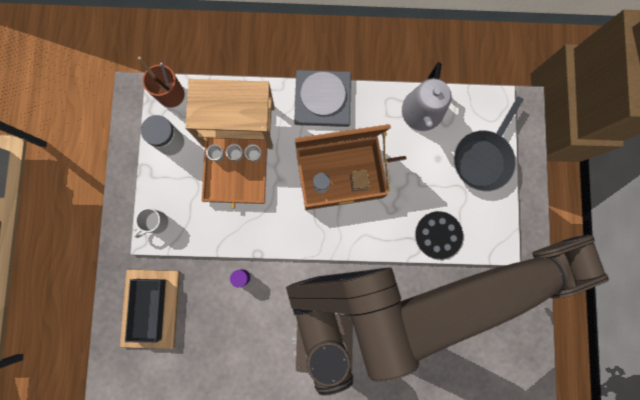

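The scene view shows the chest at about (280,195) px with its lid up and the canister at (290,210). The handle is at (262,140), the tray at (285,320) and the cups at x≈258. In the top view the canister is at (321,182), the carton at (360,180) and the handle at (397,159). The free part of the tray is at about (235,185).

```bash
cat > h.py <<'E'
import numpy as np,cv2
from plant import ctrl
from scipy.spatial.transform import Rotation as R
def cam(n):
    i=ctrl.camera_info(n); return np.array(i["camera_matrix"]),np.array(i["world_to_cam"])
def cloud(n,d):
    K,T=cam(n); v,u=np.mgrid[0:400,0:640]
    P=np.stack([(u-K[0,2])/K[0,0]*d,(v-K[1,2])/K[1,1]*d,d],-1)
    return (P-T[:3,3])@T[:3,:3]
def plane(n,u,v,z):
    K,T=cam(n); r=T[:3,:3].T@np.array([(u-K[0,2])/K[0,0],(v-K[1,2])/K[1,1],1.]); c=-T[:3,:3].T@T[:3,3]
    return c+r*(z-c[2])/r[2]
def proj(n,p):
    K,T=cam(n); q=K@(T[:3,:3]@np.array(p)+T[:3,3]); return q[:2]/q[2]
E
python3 - <<'E'
from h import *
for n,(x0,x1,y0,y1) in dict(scene=(220,340,105,260),top=(290,410,115,215)).items():
    p=np.load(n+"0.npz")["p"][y0:y1,x0:x1,::-1]
    cv2.imwrite(f"pics/{n}_c.png",cv2.resize(p,None,fx=5 if n=="top" else 3.8,fy=5 if n=="top" else 3.8,interpolation=cv2.INTER_CUBIC))
p=np.load("top0.npz")["p"][70:215,180:280,::-1]; cv2.imwrite("pics/tray_c.png",cv2.resize(p,None,fx=4,fy=4,interpolation=cv2.INTER_CUBIC))
for n,pts in dict(top=[(321,181),(360,180),(397,159),(403,158),(305,209),(383,203),(387,190),(215,152),(235,152),(252,152),(235,180),(204,202),(266,203),(235,90),(297,141),(389,127)],scene=[(290,208),(261,140),(286,185),(258,291),(258,316),(260,342),(285,320),(235,116),(247,150)]).items():
    c=cloud(n,np.load(n+"0.npz")["d"])
    for u,v in pts: print(n,u,v,np.round(c[v,u],4))
E
```

```text
top 321 181 [0.5407 0.0288 0.114 ]
top 360 180 [ 0.5516 -0.1036  0.096 ]
top 397 159 [ 0.6179 -0.2199  0.1397]
top 403 158 [ 0.6215 -0.2394  0.1415]
top 305 209 [0.4516 0.0797 0.0572]
top 383 203 [ 0.4854 -0.1953  0.0206]
top 387 190 [ 0.5198 -0.195   0.0984]
top 215 152 [0.6423 0.3998 0.0543]
top 235 152 [0.6458 0.3312 0.0495]
top 252 152 [0.6462 0.2709 0.0558]
top 235 180 [0.5476 0.3273 0.0422]
top 204 202 [0.47   0.4363 0.0173]
top 266 203 [0.4725 0.2178 0.0226]
top 235 90 [0.7949 0.3063 0.2445]
top 297 141 [0.6167 0.1061 0.3263]
top 389 127 [ 0.6701 -0.1598  0.3167]
scene 290 208 [0.5399 0.0283 0.1123]
scene 261 140 [ 0.6165 -0.2039  0.1417]
scene 286 185 [ 0.5494 -0.0777  0.0744]
scene 258 291 [0.6401 0.2463 0.0489]
scene 258 316 [0.6404 0.3168 0.0512]
scene 260 342 [0.636  0.3853 0.0504]
scene 285 320 [0.57   0.3333 0.0507]
scene 235 116 [0.5078 0.7359 1.2722]
scene 247 150 [ 0.6761 -0.2707  0.0138]
```

View pics/scene_c.png

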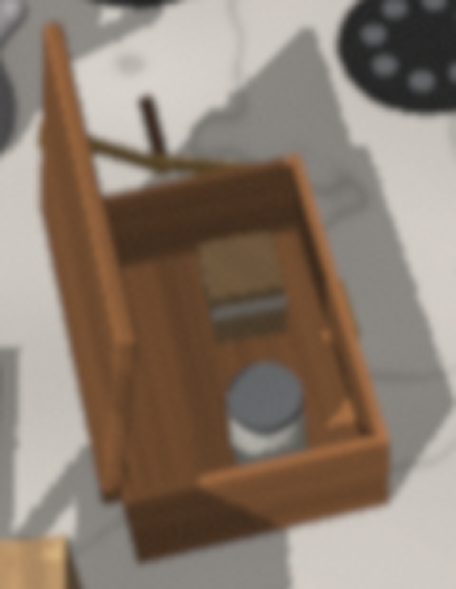

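View pics/top_c.png

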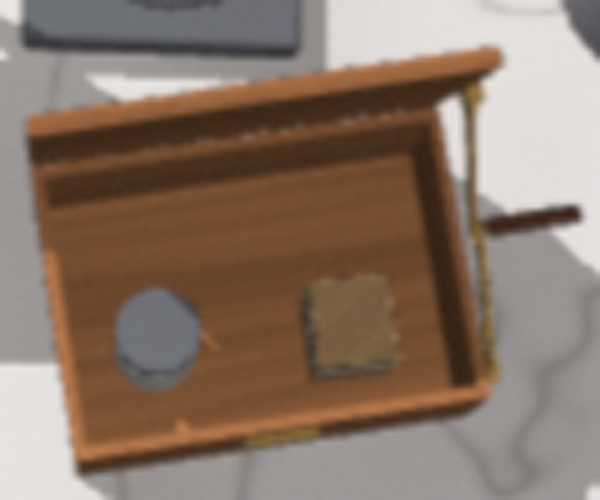

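View pics/tray_c.png

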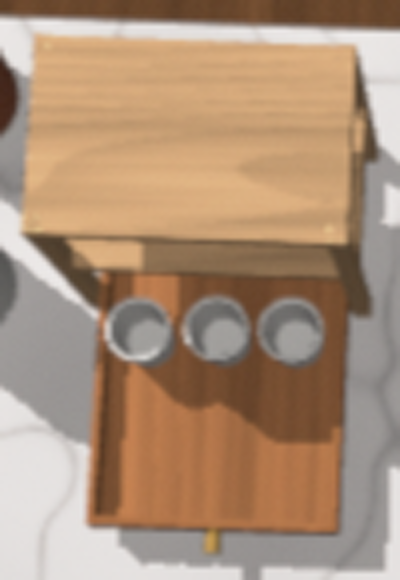

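Run:
```python
from h import *
t=lambda x,y:(290+x/5-.4,115+y/5-.4); s=lambda x,y:(220+x/3.8-.37,105+y/3.8-.37)
tr=lambda x,y:(180+x/4-.37,70+y/4-.37)
f=lambda n,uv,z:np.round(plane(n,*uv,z),4)
print("can",f("top",t(158,329),.113),f("scene",s(266,397),.113))
print("carton",f("top",t(355,318),.096),f("scene",s(242,267),.096))
for nm,a in dict(FL=(78,458),FR=(490,388),BRin=(437,110),).items(): print(nm,"top",f("top",t(*a),.12))
for nm,a in dict(FL=(387,437),FR=(297,157),BR=(103,198),BL=(135,505)).items(): print(nm,"scene",f("scene",s(*a),.12))
# handle: depth points dark in both
for n in("top","scene"):
    D=np.load(n+"0.npz");c=cloud(n,D["d"]);p=D["p"].astype(int)
    m=(c[...,2]>.11)&(c[...,2]<.18)&(c[...,0]>.55)&(c[...,0]<.68)&(c[...,1]<-.165)&(c[...,1]>-.29)
    q=c[m]; print(n,m.sum()); 
    v,u=np.nonzero(m)
    for a,b,cc in sorted(zip(u,v,q.round(3).tolist()),key=lambda k:k[2][1])[::3]: print(a,b,cc,p[b,a])
print("cups",[f("top",tr(*a),.097) for a in((139,331),(216,331),(291,330))])
print("cups s",[f("scene",a,.097) for a in((258,291.),(258,316),(260,342))])
print("tray front corners",[f("top",tr(*a),.066) for a in((90,525),(338,530),(105,290),(347,290))])
print("lid edge ends",f("top",t(28,120),.32),f("top",t(500,50),.32))
```

```text
can [0.543  0.0281 0.113 ] [0.5411 0.0323 0.113 ]
carton [ 0.5578 -0.1055  0.096 ] [ 0.5553 -0.1006  0.096 ]
FL top [0.4538 0.0787 0.12  ]
FR top [ 0.509  -0.1931  0.12  ]
BRin top [ 0.6976 -0.1559  0.12  ]
FL scene [0.4536 0.078  0.12  ]
FR scene [ 0.5056 -0.1895  0.12  ]
BR scene [ 0.6626 -0.1598  0.12  ]
BL scene [0.6387 0.1197 0.12  ]
top 220
405 159 [0.622, -0.25, 0.126] [146 138 136]
405 157 [0.625, -0.246, 0.14] [89 73 67]
404 158 [0.622, -0.243, 0.141] [73 52 44]
403 157 [0.626, -0.241, 0.135] [64 42 31]
402 158 [0.623, -0.238, 0.134] [68 46 35]
402 157 [0.626, -0.237, 0.137] [67 47 37]
401 157 [0.625, -0.233, 0.14] [69 51 41]
400 158 [0.622, -0.231, 0.136] [66 44 33]
399 160 [0.616, -0.228, 0.133] [111 101  97]
399 159 [0.619, -0.227, 0.138] [74 54 47]
398 160 [0.615, -0.224, 0.136] [97 87 84]
397 158 [0.622, -0.221, 0.136] [61 39 26]
396 160 [0.616, -0.218, 0.134] [82 70 64]
396 157 [0.624, -0.216, 0.141] [100  90  85]
395 160 [0.616, -0.214, 0.134] [76 60 54]
394 157 [0.625, -0.211, 0.135] [132 123 118]
394 160 [0.615, -0.21, 0.137] [74 57 50]
393 160 [0.615, -0.207, 0.136
[... 6888 characters left out ...]
  91  71]
247 145 [0.656, -0.167, 0.167] [114 104  90]
267 153 [0.601, -0.167, 0.123] [100  71  52]
256 155 [0.635, -0.167, 0.116] [117  94  78]
269 155 [0.596, -0.167, 0.112] [77 53 34]
262 154 [0.616, -0.166, 0.121] [100  73  54]
272 155 [0.586, -0.166, 0.113] [74 51 31]
cups [array([0.6307, 0.3921, 0.097 ]), array([0.6328, 0.3272, 0.097 ]), array([0.6358, 0.2638, 0.097 ])]
cups s [array([0.6349, 0.2655, 0.097 ]), array([0.6355, 0.3325, 0.097 ]), array([0.6311, 0.3987, 0.097 ])]
tray front corners [array([0.4677, 0.4309, 0.066 ]), array([0.4699, 0.2199, 0.066 ]), array([0.6735, 0.4307, 0.066 ]), array([0.6805, 0.2213, 0.066 ])]
lid edge ends [0.6253 0.1117 0.32  ] [ 0.6764 -0.1609  0.32  ]
```

```bash
cat >> h.py <<'E'
def go(x,y,z,ay=None,tilt=None):
    """row to world TCP, jaw (tool y) direction ay, tool pointing down (keeps yaw if None)"""
    s=ctrl.get_state(); R0=R.from_quat(s["tcp_rot"]); p=s["eef_pos"]
    d=R0.inv().apply(np.array([x,y,z])-p)*100
    Y=R0.as_matrix()[:,1]
    if ay is None: ay=np.arctan2(Y[1],Y[0])
    yv=np.array([np.cos(ay),np.sin(ay),0]); zv=np.array([0,0,-1.]); M=np.stack([np.cross(yv,zv),yv,zv],1)
    rv=(R0.inv()*R.from_matrix(M)).as_rotvec()
    print("row",rv.round(3),d.round(2),"| now",p.round(4),"t",round(s["time"],2),"F",s["contact_force"].round(1),"op",round(s["opening"],3))
E
python3 -c "
from h import *
go(.30,-.605,.33);go(.543,.030,.26,.197)"
```

```text
row [-0.002 -0.    -0.   ] [ 0.16  0.07 -8.59] | now [ 0.2982 -0.6049  0.2441] t 0.1 F [0.6 0.7 0.4] op 0.997
row [-0.002 -0.002 -1.31 ] [ 50.02 -46.14  -1.48] | now [ 0.2982 -0.6049  0.2441] t 0.1 F [0.6 0.7 0.4] op 0.997
```

servo_tool:
  increments: "0 0 -0.03 1 -1 -1 8.5; 0 0 -0.1 3 -3 -2.5 8.5; 0 0 -0.2 6 -5.5 -3 8.5; 0 0 -0.3 8.7 -8 -3 8.5; 0 0 -0.4 11.5 -10.5 -3 8.5; 0 0 -0.5 14.3 -13 -3 8.5; 0 0 -0.6 17 -15.5 -3 8.5; 0 0 -0.7 19.8 -18.2 -3 8.5; 0 0 -0.8 22.5 -20.8 -3 8.5; 0 0 -0.9 25 -23 -3 8.5"
  grip_force: 40

```text
time: 0.93
eef_pos: [0.421, -0.2862, 0.2748]
tcp_rot: [0.777, 0.63, 0.0, -0.001]
contact_force: [0.5, -0.3, 0.3]
opening: 0.998
```

```bash
python3 -c "
from h import *
go(.543,.030,.26,.197)"
```

```text
row [-0.001 -0.001 -0.405] [33.45  5.42  1.5 ] | now [ 0.421  -0.2862  0.2748] t 0.93 F [ 0.5 -0.3  0.3] op 0.998
```

servo_tool:
  increments: "0 0 -0.05 3 0.5 0.2 8.5; 0 0 -0.12 6.8 1.1 0.4 8.5; 0 0 -0.2 10.8 1.7 0.6 8.5; 0 0 -0.27 14.8 2.4 0.8 8.5; 0 0 -0.34 18.8 3 1 8.5; 0 0 -0.405 22.8 3.7 1.2 8.5; 0 0 -0.405 26.5 4.3 1.4 8.5; 0 0 -0.405 30 4.9 1.5 8.5; 0 0 -0.405 32.5 5.3 1.5 8.5; 0 0 -0.405 33.4 5.4 1.5 8.5"

```text
time: 1.77
eef_pos: [0.5446, 0.0296, 0.2596]
tcp_rot: [0.635, 0.773, 0.0, -0.001]
contact_force: [0.4, -0.5, 0.3]
opening: 0.995
```

Run:
```python
from h import *
go(.5425,.030,.26,.197); go(.5425,.030,.08,.197)
for n in("top","scene"):
    p,d=ctrl.read_camera(n); cv2.imwrite(f"pics/{n}1.png",p[:,:,::-1])
```

```text
row [-0.001 -0.001 -0.001] [ 0.08 -0.2  -0.04] | now [0.5446 0.0296 0.2596] t 1.77 F [ 0.4 -0.5  0.3] op 0.995
row [-0.001 -0.001 -0.001] [ 0.06 -0.19 17.96] | now [0.5446 0.0296 0.2596] t 1.77 F [ 0.4 -0.5  0.3] op 0.995
```

View pics/scene1.png

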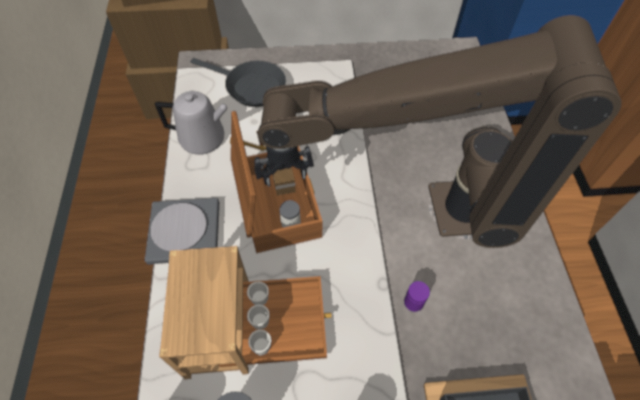

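Run:
```python
from h import *
for n in("top","scene"):
    p,d=ctrl.read_camera(n); c=cloud(n,d).reshape(-1,3)
    q=(c[:,:2]-[.5786,-.037])@np.array([[.981,-.195],[.195,.981]])
    m=(c[:,2]>.27)&(abs(q[:,1])<.35)&(q[:,0]>-.15)&(c[:,2]<.7)
    for a in np.arange(-.1,.16,.02):
        k=m&(q[:,0]>a)&(q[:,0]<a+.02)&~((abs(q[:,0]-.066)<.03)&(c[:,2]<.335))
        if k.sum(): print(n,round(a,2),k.sum(),c[k,2].min().round(3),c[k,2].max().round(3),q[k,1].min().round(3),q[k,1].max().round(3))
```

```text
top -0.1 322 0.473 0.563 0.036 0.156
top -0.08 182 0.472 0.558 0.024 0.149
top -0.06 557 0.337 0.556 0.02 0.141
top -0.04 439 0.38 0.547 0.014 0.135
top -0.02 346 0.473 0.542 0.009 0.129
top 0.0 163 0.476 0.535 0.028 0.124
top 0.02 17 0.504 0.523 0.084 0.116
scene -0.1 833 0.302 0.566 0.034 0.157
scene -0.08 740 0.27 0.559 0.027 0.151
scene -0.06 715 0.314 0.554 0.02 0.143
scene -0.04 770 0.317 0.548 0.01 0.136
scene -0.02 770 0.317 0.543 0.007 0.132
scene 0.0 617 0.311 0.537 0.017 0.127
scene 0.02 277 0.271 0.525 0.056 0.119
scene 0.04 53 0.335 0.365 0.06 0.085
```

View pics/top1.png

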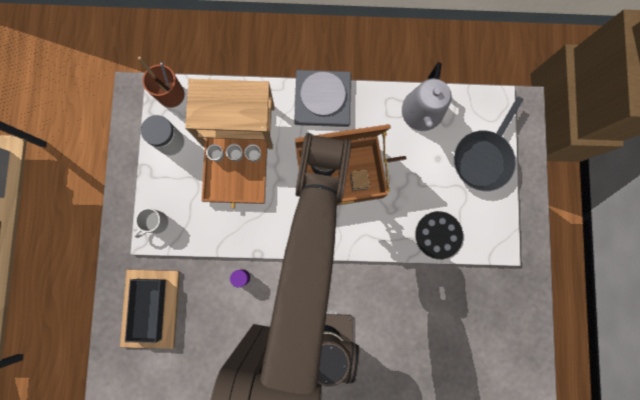

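The top view shows the wrist over the chest and to the front of the lid, so there is about 25 mm between them. Next I descend over the canister.

servo_tool:
  increments: "0 0 0 0.05 -0.2 2 7.6; 0 0 0 0.05 -0.2 5 7.4; 0 0 0 0.05 -0.2 8 7.4; 0 0 0 0.05 -0.2 10.5 7.4; 0 0 0 0.05 -0.2 13 7.4; 0 0 0 0.05 -0.2 15 7.4; 0 0 0 0.05 -0.2 16.5 7.4; 0 0 0 0.05 -0.2 17.5 7.4; 0 0 0 0.05 -0.2 17.9 7.4; 0 0 0 0.05 -0.2 17.9 7.4"

```text
time: 2.8
eef_pos: [0.5417, 0.0255, 0.0807]
tcp_rot: [0.637, 0.771, -0.0, -0.001]
contact_force: [0.4, -0.8, 0.1]
opening: 0.87
```

Run:
```python
from h import *
go(.5425,.030,.08,.197)
p,d=ctrl.read_camera("scene"); cv2.imwrite("pics/s2.png",cv2.resize(p[90:270,200:360,::-1],None,fx=3.3,fy=3.3))
```

```text
row [-0.002 -0.    -0.006] [0.42 0.16 0.07] | now [0.5417 0.0255 0.0807] t 2.8 F [ 0.4 -0.8  0.1] op 0.87
```

View pics/s2.png

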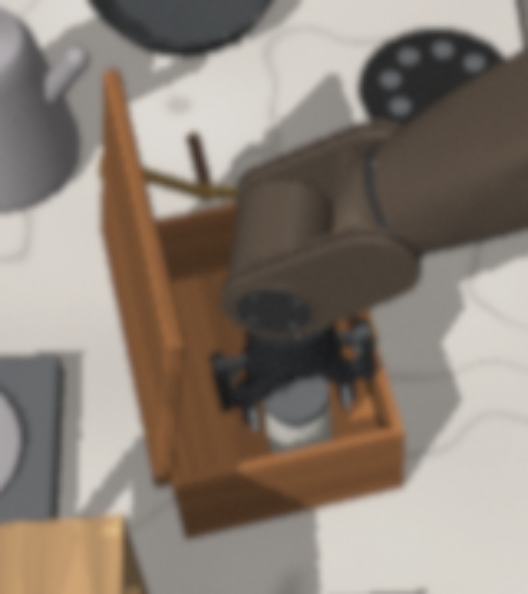

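The fingers stand on either side of the canister, whose grey cap is at (297,400) in the crop. The pads are 4 mm off along the chest, so I correct that and close.

servo_tool:
  increments: "0 0 0 0.2 0.1 0 7.4; 0 0 0 0.4 0.15 0 7.4; 0 0 0 0.4 0.15 0 6.5; 0 0 0 0.4 0.15 0 5.5; 0 0 0 0.4 0.15 0 5; 0 0 0 0.4 0.15 0 5; 0 0 0 0.4 0.15 0 5; 0 0 0 0.4 0.15 0 5; 0 0 0 0.4 0.15 0 5; 0 0 0 0.4 0.15 0 5"
  grip_force: 40

```text
time: 3.68
eef_pos: [0.5436, 0.0308, 0.0825]
tcp_rot: [0.636, 0.772, 0.0, 0.0]
contact_force: [-0.7, 0.8, 6.1]
opening: 0.67
```

Run:
```python
from h import *
go(.5425,.030,.08,.197)
go(.5425,.030,.22,.197)
```

```text
row [ 0.001  0.    -0.005] [-0.06 -0.13  0.25] | now [0.5436 0.0308 0.0825] t 3.68 F [-0.7  0.8  6.1] op 0.67
row [ 0.001  0.    -0.005] [ -0.06  -0.11 -13.75] | now [0.5436 0.0308 0.0825] t 3.68 F [-0.7  0.8  6.1] op 0.67
```

servo_tool:
  increments: "0 0 0 0.3 0 -0.5 5; 0 0 0 0.3 0 -1.2 5; 0 0 0 0.3 0 -2.2 5; 0 0 0 0.3 0 -3.5 5; 0 0 0 0.3 0 -5 5; 0 0 0 0.3 0 -7 5; 0 0 0 0.3 0 -9 5; 0 0 0 0.3 0 -11 5; 0 0 0 0.3 0 -13 5; 0 0 0 0.3 0 -14.5 5"
  grip_force: 40

```text
time: 4.52
eef_pos: [0.5426, 0.0336, 0.2287]
tcp_rot: [0.636, 0.772, 0.001, 0.001]
contact_force: [0.4, 0.4, -2.2]
opening: 0.671
```

servo_tool:
  increments: "0 0 0 0 0 -0.3 5; 0 0 0 0 0 -0.3 5"

```text
time: 4.68
eef_pos: [0.543, 0.0336, 0.231]
tcp_rot: [0.636, 0.772, 0.001, 0.001]
contact_force: [0.4, 0.3, -2.2]
opening: 0.67
```

Run:
```python
from h import *
go(.532,.327,.22,.197)
p,d=ctrl.read_camera("scene"); cv2.imwrite("pics/s3.png",cv2.resize(p[90:270,200:360,::-1],None,fx=3.3,fy=3.3))
```

```text
row [ 0.003  0.001 -0.005] [29.01  4.52  1.08] | now [0.543  0.0336 0.231 ] t 4.68 F [ 0.4  0.3 -2.2] op 0.67
```

View pics/s3.png

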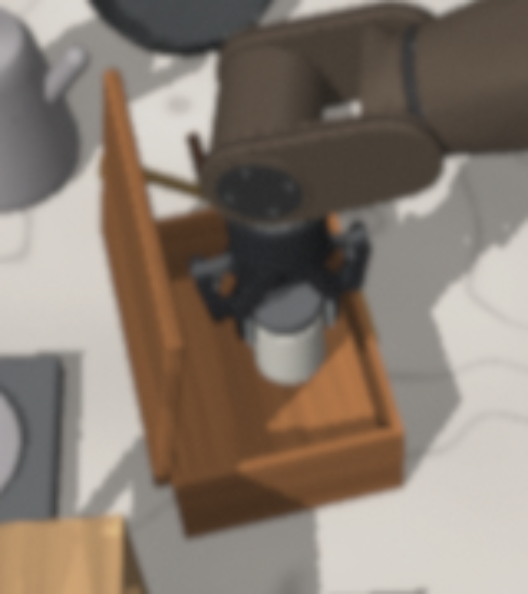

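The canister is held upright; it is at (290,335) in the crop and the force reads its 2.2 N. I carry it to the tray.

servo_tool:
  increments: "0 0 0 1 0.15 0 5; 0 0 0 3 0.5 0 5; 0 0 0 6 0.9 0.1 5; 0 0 0 9.5 1.5 0.3 5; 0 0 0 13 2 0.5 5; 0 0 0 16.5 2.6 0.7 5; 0 0 0 20 3.1 0.9 5; 0 0 0 23.5 3.7 1 5; 0 0 0 26.5 4.1 1.1 5; 0 0 0 28 4.4 1.1 5"

```text
time: 5.57
eef_pos: [0.5299, 0.3205, 0.2158]
tcp_rot: [0.635, 0.773, -0.001, -0.002]
contact_force: [-0.2, 0.4, -2.6]
opening: 0.67
```

servo_tool:
  increments: "0 0 0 0.7 0.1 1 5; 0 0 0 0.7 0.1 2 5; 0 0 0 0.7 0.1 3 5; 0 0 0 0.7 0.1 3 5"

```text
time: 5.9
eef_pos: [0.53, 0.3218, 0.1837]
tcp_rot: [0.637, 0.771, -0.004, -0.002]
contact_force: [1.7, -0.9, -4.0]
opening: 0.669
```

Run:
```python
from h import *
go(.532,.327,.12,.197)
for n in("scene","top"):
    p,d=ctrl.read_camera(n)
    p=p[230:400,140:360,::-1] if n=="scene" else p[70:250,170:340,::-1]
    cv2.imwrite(f"pics/{n}4.png",cv2.resize(p,None,fx=3.3,fy=3.3))
```

```text
row [-0.008  0.002 -0.006] [0.48 0.35 6.36] | now [0.53   0.3218 0.1837] t 5.9 F [ 1.7 -0.9 -4. ] op 0.669
```

View pics/scene4.png

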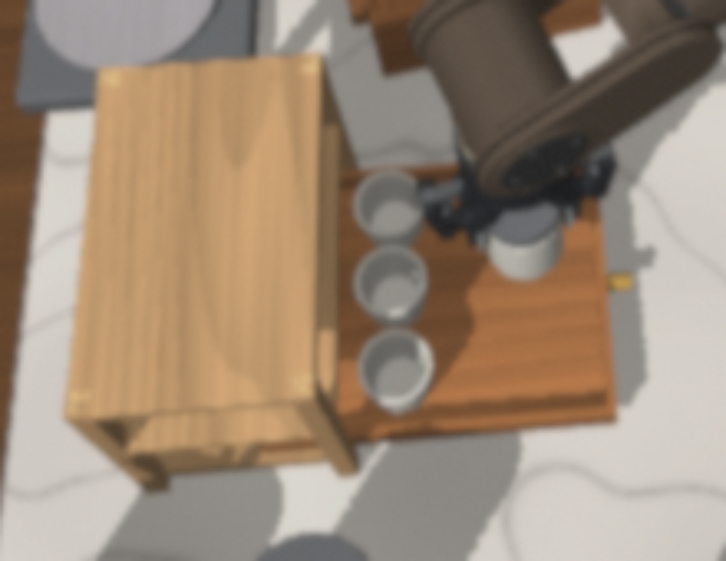

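The canister hangs over the tray at (525,250) in the crop, with its front just ahead of the cups. The force reading changed slightly, so I check it again.

servo_tool:
  increments: "0 0 0 0.2 0.1 0.3 5; 0 0 0 0.3 0.1 0.3 5; 0 0 0 0.3 0.1 0.3 5"

```text
time: 6.25
eef_pos: [0.5327, 0.3269, 0.1859]
tcp_rot: [0.636, 0.771, 0.0, 0.0]
contact_force: [-0.0, 0.4, -2.4]
opening: 0.668
```

View pics/top4.png

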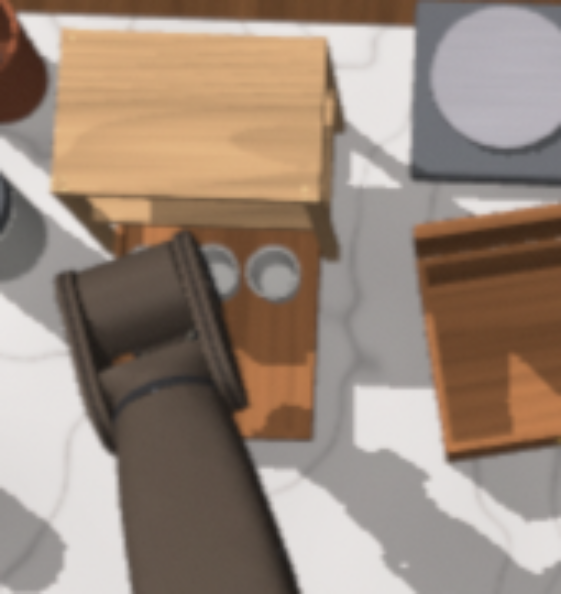

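Run:
```python
from h import *
go(.532,.327,.103,.197)
```

```text
row [ 0.001 -0.    -0.006] [ 0.02 -0.07  8.29] | now [0.5327 0.3269 0.1859] t 6.25 F [-0.   0.4 -2.4] op 0.668
```

servo_tool:
  increments: "0 0 0 0 0 0.8 5; 0 0 0 0 0 2 5; 0 0 0 0 0 3.4 5; 0 0 0 0 0 4.8 5; 0 0 0 0 0 6 5; 0 0 0 0 0 6.8 5; 0 0 0 0 0 7.3 5; 0 0 0 0 0 7.6 5; 0 0 0 0 0 7.8 5; 0 0 0 0 0 7.8 5"

```text
time: 7.08
eef_pos: [0.5324, 0.3272, 0.1073]
tcp_rot: [0.636, 0.772, 0.0, 0.0]
contact_force: [0.5, -0.4, -1.8]
opening: 0.668
```

servo_tool:
  increments: "0 0 0 0 0 0.1 5; 0 0 0 0 0 0.2 5; 0 0 0 0 0 0.3 5; 0 0 0 0 0 0.3 5"

```text
time: 7.42
eef_pos: [0.5323, 0.3271, 0.1045]
tcp_rot: [0.636, 0.772, 0.0, 0.0]
contact_force: [0.8, 0.5, -1.9]
opening: 0.667
```

servo_tool:
  increments: "0 0 0 0 0 0.1 5; 0 0 0 0 0 0.1 5; 0 0 0 0 0 0.2 5; 0 0 0 0 0 0.2 5"

```text
time: 7.75
eef_pos: [0.5321, 0.3271, 0.1021]
tcp_rot: [0.636, 0.772, -0.0, -0.0]
contact_force: [-0.6, -0.1, -2.1]
opening: 0.67
```

servo_tool:
  increments: "0 0 0 0 0 0.05 5; 0 0 0 0 0 0.1 5; 0 0 0 0 0 0.15 5; 0 0 0 0 0 0.15 5"

```text
time: 8.08
eef_pos: [0.5323, 0.3271, 0.1015]
tcp_rot: [0.636, 0.772, -0.0, -0.0]
contact_force: [-1.8, -1.0, 1.8]
opening: 0.671
```

servo_tool:
  increments: "0 0 0 0 0 0.05 5.8; 0 0 0 0 0 0 6.2; 0 0 0 0 0 0 6.6; 0 0 0 0 0 0 7.2; 0 0 0 0 0 0 7.4; 0 0 0 0 0 0 7.4; 0 0 0 0 0 -0.5 7.4; 0 0 0 0 0 -1.5 7.4; 0 0 0 0 0 -3 7.4; 0 0 0 0 0 -4.5 7.4"

```text
time: 8.92
eef_pos: [0.5322, 0.3271, 0.1468]
tcp_rot: [0.636, 0.772, -0.0, -0.0]
contact_force: [-0.4, -0.1, 1.2]
opening: 0.867
```

servo_tool:
  increments: "0 0 0 0 0 -2 7.4; 0 0 0 0 0 -5 7.4; 0 0 0 0 0 -9 7.4; 0 0 0 0 0 -12 7; 0 0 0 0 0 -15 6; 0 0 0 0 0 -17 5; 0 0 0 0 0 -18.5 5"

```text
time: 9.5
eef_pos: [0.5328, 0.3274, 0.3359]
tcp_rot: [0.636, 0.772, 0.003, 0.001]
contact_force: [0.1, -0.8, -0.2]
opening: 0.59
```

Run:
```python
from h import *
go(.532,.327,.33,.197)
for n in("scene","top"):
    p,d=ctrl.read_camera(n); np.savez(f"{n}5.npz",p=p,d=d)
    p=p[230:400,140:360,::-1] if n=="scene" else p[70:250,170:340,::-1]
    cv2.imwrite(f"pics/{n}5.png",cv2.resize(p,None,fx=3.3,fy=3.3))
```

```text
row [ 0.006 -0.001 -0.005] [-0.02 -0.09  0.59] | now [0.5328 0.3274 0.3359] t 9.5 F [ 0.1 -0.8 -0.2] op 0.59
```

View pics/scene5.png

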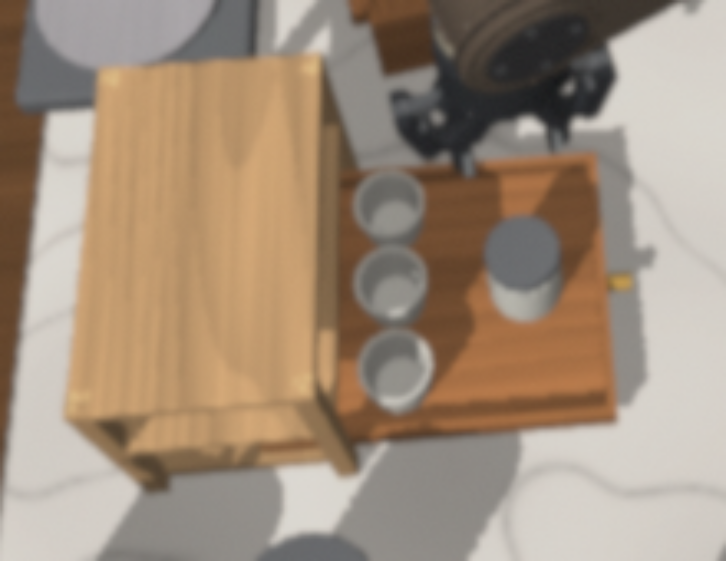

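The canister stands upright on the tray with its cap at (522,252) in the crop, and the cups have not moved. Before going to the handle I measure the wrist envelope against the lid corner.

Run:
```python
from h import *
s=ctrl.get_state(); p0=s["eef_pos"]; print(s["qpos"].round(3))
a=s["qpos"][0]; f=np.array([np.cos(a),np.sin(a)]); l=np.array([-f[1],f[0]])
for n in("scene","top"):
    c=cloud(n,np.load(n+"5.npz")["d"]).reshape(-1,3); d=c-p0; 
    df,dl=d[:,:2]@f,d[:,:2]@l
    m=(np.hypot(df,dl)<.16)&(d[:,2]>-.03)&(d[:,2]<.4)
    for h in np.arange(0,.32,.02):
        k=m&(d[:,2]>=h)&(d[:,2]<h+.02)
        if k.sum()>3: print(n,round(h,2),k.sum(),"fwd",df[k].min().round(3),df[k].max().round(3),"lat",dl[k].min().round(3),dl[k].max().round(3))
```

```text
[0.389 0.12  1.605 0.    1.407 0.197]
scene 0.0 50 fwd -0.037 0.038 lat -0.005 0.018
scene 0.02 72 fwd -0.054 0.054 lat -0.019 0.022
scene 0.04 229 fwd -0.058 0.06 lat -0.017 0.024
scene 0.06 147 fwd -0.062 0.064 lat -0.022 0.025
scene 0.08 325 fwd -0.069 0.066 lat -0.024 0.026
scene 0.1 38 fwd -0.038 0.038 lat -0.013 0.037
scene 0.12 166 fwd -0.029 0.036 lat -0.004 0.039
scene 0.14 173 fwd -0.022 0.036 lat -0.013 0.039
scene 0.16 29 fwd 0.028 0.034 lat -0.011 0.022
scene 0.18 35 fwd -0.014 0.033 lat -0.011 0.056
scene 0.2 328 fwd -0.105 0.034 lat -0.042 0.06
scene 0.22 690 fwd -0.154 0.038 lat -0.052 0.06
scene 0.24 1296 fwd -0.153 0.038 lat -0.053 0.06
scene 0.26 3097 fwd -0.153 0.03 lat -0.055 0.059
scene 0.28 2264 fwd -0.156 -0.02 lat -0.054 0.057
scene 0.3 371 fwd -0.16 -0.122 lat -0.028 0.036
top 0.12 16 fwd -0.037 -0.023 lat -0.021 0.032
top 0.14 61 fwd -0.039 -0.024 lat -0.024 0.03
top 0.16 67 fwd -0.039 -0.021 lat -0.026 0.033
top 0.18 52 fwd -0.037 -0.025 lat -0.023 0.023
top 0.2 59 fwd -0.093 0.007 lat -0.057 0.043
top 0.22 112 fwd -0.117 0.029 lat -0.057 0.043
top 0.24 398 fwd -0.137 0.035 lat -0.057 0.055
top 0.26 1610 fwd -0.154 0.03 lat -0.056 0.059
top 0.28 1498 fwd -0.156 -0.006 lat -0.054 0.057
top 0.3 286 fwd -0.16 -0.115 lat -0.032 0.033
```

Run:
```python
from h import *
go(.49,-.05,.33,.197);go(.54,-.27,.30,.197)
```

```text
row [ 0.009 -0.002 -0.005] [-36.24 -11.48   0.48] | now [0.5335 0.3277 0.3364] t 9.6 F [ 0.3 -0.4  0.1] op 0.583
row [ 0.009 -0.002 -0.005] [-58.8  -10.8    3.45] | now [0.5335 0.3277 0.3364] t 9.6 F [ 0.3 -0.4  0.1] op 0.583
```

servo_tool:
  increments: "0 0 0 -2 -0.8 0 5; 0 0 0 -5 -1.8 0 5; 0 0 0 -9 -3 0 5; 0 0 0 -13 -4.2 0 5; 0 0 0 -17 -5.4 0 5; 0 0 0 -21 -6.6 0 5; 0 0 0 -25 -7.9 0 5; 0 0 0 -29 -9.2 0 5; 0 0 0 -33 -10.4 0.3 5; 0 0 0 -36.2 -11.4 0.5 5"

```text
time: 10.43
eef_pos: [0.4882, -0.0522, 0.3247]
tcp_rot: [0.636, 0.771, -0.0, -0.0]
contact_force: [0.5, 0.8, 0.0]
opening: 0.584
```

servo_tool:
  increments: "0 0 0 -3.5 0.1 0.3 5; 0 0 0 -7 0.2 0.6 5; 0 0 0 -10.5 0.3 1 5; 0 0 0 -14 0.4 1.4 5; 0 0 0 -17.5 0.5 1.9 5; 0 0 0 -20.5 0.6 2.4 5; 0 0 0 -22 0.7 2.8 5; 0 0 0 -22.5 0.7 3 5; 0 0 0 -22.5 0.7 3 5"

```text
time: 11.18
eef_pos: [0.5387, -0.2697, 0.294]
tcp_rot: [0.637, 0.771, 0.0, -0.002]
contact_force: [0.2, 1.5, -0.3]
opening: 0.585
```

Run:
```python
from h import *
go(.621,-.229,.22,.197);go(.621,-.229,.128,.197)
for n in("scene","top"):
    p,d=ctrl.read_camera(n); np.savez(f"{n}6.npz",p=p,d=d)
    p=p[70:240,200:360,::-1] if n=="scene" else p[90:250,280:460,::-1]
    cv2.imwrite(f"pics/{n}6.png",cv2.resize(p,None,fx=3.5,fy=3.5))
```

```text
row [-0.002 -0.003 -0.006] [2.41 8.87 7.39] | now [ 0.5387 -0.2697  0.294 ] t 11.18 F [ 0.2  1.5 -0.3] op 0.585
row [-0.002 -0.003 -0.006] [ 2.39  8.89 16.59] | now [ 0.5387 -0.2697  0.294 ] t 11.18 F [ 0.2  1.5 -0.3] op 0.585
```

View pics/scene6.png

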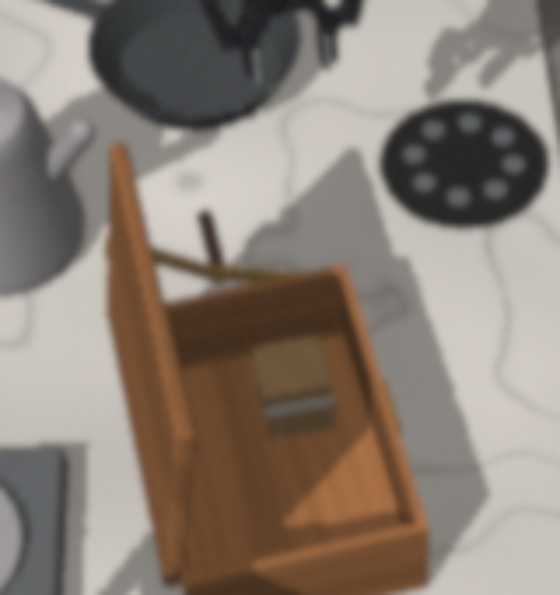

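View pics/top6.png

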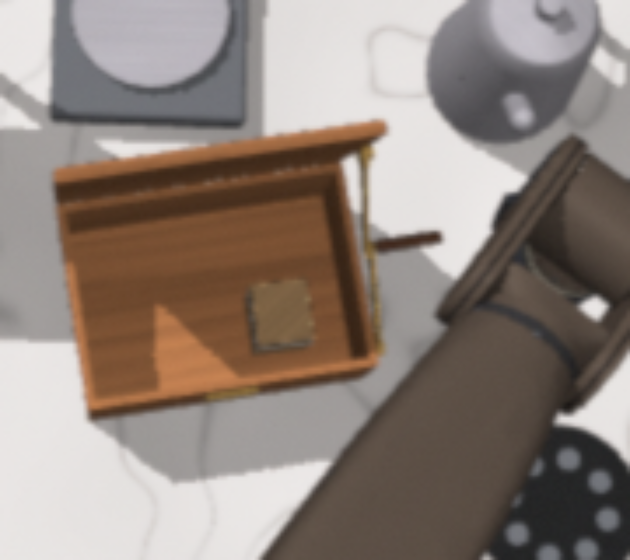

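The views show the handle free: scene crop (208,240), top crop (410,240). The gripper is off the -y end, with the kettle well clear of the path.

servo_tool:
  increments: "0 0 0 0.5 2 1 5; 0 0 0 1.4 5 2.5 5; 0 0 0 2.2 7.5 4 5; 0 0 0 2.5 8.7 5.5 5; 0 0 0 2.5 8.9 7.5 5; 0 0 0 2.5 8.9 9 5; 0 0 0 2.5 8.9 10 5; 0 0 0 2.5 8.9 10 5; 0 0 0 2.5 8.9 10 5"

```text
time: 12.03
eef_pos: [0.6217, -0.227, 0.1961]
tcp_rot: [0.636, 0.772, 0.0, -0.0]
contact_force: [-0.5, -0.2, -0.5]
opening: 0.591
```

Run:
```python
from h import *
go(.621,-.229,.128,.197)
for n in("scene","top"):
    p,d=ctrl.read_camera(n); np.savez(f"{n}7.npz",p=p,d=d)
    p=p[70:240,200:360,::-1] if n=="scene" else p[90:250,280:460,::-1]
    cv2.imwrite(f"pics/{n}7.png",cv2.resize(p,None,fx=3.5,fy=3.5))
```

```text
row [-0.    -0.    -0.004] [-0.18 -0.1   6.81] | now [ 0.6217 -0.227   0.1961] t 12.03 F [-0.5 -0.2 -0.5] op 0.591
```

View pics/scene7.png

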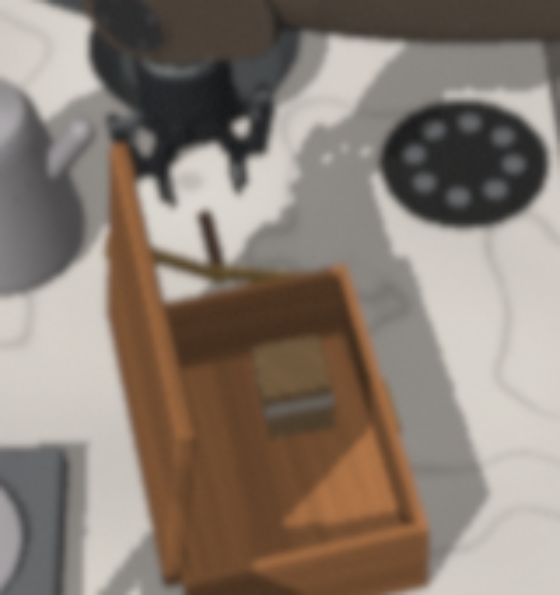

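View pics/top7.png

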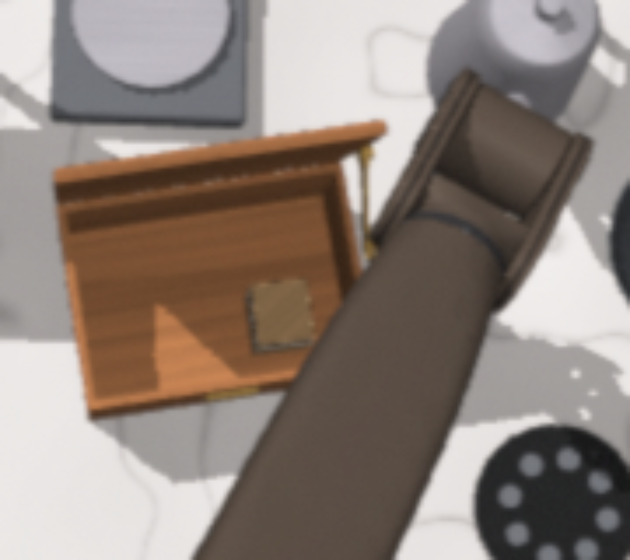

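Run:
```python
from h import *
c=cloud("top",np.load("top0.npz")["d"])[60:135,398:455].reshape(-1,3)
c2=cloud("scene",np.load("scene0.npz")["d"])[85:155,150:230].reshape(-1,3)
for q in(c,c2):
    k=q[(q[:,2]>.05)&(q[:,1]<-.18)&(q[:,2]<.5)]; print(k.min(0).round(3),k.max(0).round(3))
    for z in(.05,.1,.15,.2,.25): 
        w=k[(k[:,2]>z)&(k[:,2]<z+.05)]; 
        if len(w): print(z,w[:,:2].min(0).round(3),w[:,:2].max(0).round(3), np.linalg.norm(w[:,:2]-[.621,-.229],axis=1).min().round(3))
```

```text
[ 0.718 -0.393  0.05 ] [ 0.945 -0.255  0.22 ]
0.05 [ 0.75  -0.393] [ 0.939 -0.255] 0.154
0.1 [ 0.741 -0.388] [ 0.943 -0.261] 0.143
0.15 [ 0.718 -0.388] [ 0.945 -0.268] 0.126
0.2 [ 0.801 -0.356] [ 0.838 -0.306] 0.208
[ 0.719 -0.539  0.05 ] [ 0.945 -0.254  0.222]
0.05 [ 0.733 -0.539] [ 0.945 -0.254] 0.153
0.1 [ 0.741 -0.355] [ 0.945 -0.258] 0.145
0.15 [ 0.719 -0.383] [ 0.944 -0.267] 0.126
0.2 [ 0.805 -0.354] [ 0.854 -0.31 ] 0.213
```

servo_tool:
  increments: "0 0 0 -0.1 -0.1 1.5 5; 0 0 0 -0.2 -0.1 3 5; 0 0 0 -0.2 -0.1 4.5 5; 0 0 0 -0.2 -0.1 5.7 5; 0 0 0 -0.2 -0.1 6.5 5; 0 0 0 -0.2 -0.1 6.8 5; 0 0 0 -0.2 -0.1 6.8 5; 0 0 0 -0.2 -0.1 6.8 5"

```text
time: 12.8
eef_pos: [0.6214, -0.2303, 0.1279]
tcp_rot: [0.636, 0.772, 0.0, 0.0]
contact_force: [0.1, 0.1, 0.6]
opening: 0.586
```

Run:
```python
from h import *
go(.621,-.229,.128,.197)
p,d=ctrl.read_camera("scene"); p=p[90:190,210:310,::-1]
cv2.imwrite(f"pics/scene8.png",cv2.resize(p,None,fx=5.5,fy=5.5))
```

```text
row [ 0.     0.    -0.005] [ 0.13 -0.02 -0.01] | now [ 0.6214 -0.2303  0.1279] t 12.8 F [0.1 0.1 0.6] op 0.586
```

View pics/scene8.png

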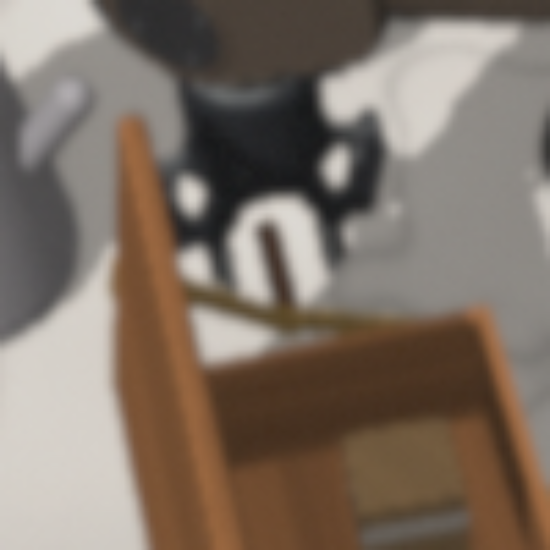

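The bar is centred between the open fingers, at (275,260) in the crop. I close on it.

servo_tool:
  increments: "0 0 0 0 0 0 4; 0 0 0 0 0 0 3; 0 0 0 0 0 0 2.2; 0 0 0 0 0 0 1.6; 0 0 0 0 0 0 1; 0 0 0 0 0 0 0.8; 0 0 0 0 0 0 0.8; 0 0 0 0 0 0 0.8"
  grip_force: 35

```text
time: 13.52
eef_pos: [0.6233, -0.23, 0.129]
tcp_rot: [0.636, 0.771, 0.002, 0.003]
contact_force: [5.3, 1.2, 0.2]
opening: 0.151
```

Run:
```python
from h import *
go(.621,-.229,.128,.197)
# arc: chest-x / z about pivot
P=np.array([-.0885,.098]); a0=np.arctan2(.035,.0926)
for t in np.arange(0,.49,.06): print(round(t,2),(100*.0995*(np.array([np.cos(a0+t),np.sin(a0+t)])-[np.cos(a0),np.sin(a0)])).round(2))
```

```text
row [ 0.006  0.002 -0.006] [ 0.14 -0.21  0.1 ] | now [ 0.6233 -0.23    0.129 ] t 13.52 F [5.3 1.2 0.2] op 0.151
0.0 [0. 0.]
0.06 [-0.23  0.55]
0.12 [-0.49  1.09]
0.18 [-0.78  1.61]
0.24 [-1.1   2.11]
0.3 [-1.46  2.59]
0.36 [-1.84  3.05]
0.42 [-2.24  3.49]
0.48 [-2.68  3.9 ]
```

servo_tool:
  increments: "0 0 0 0 0.1 -0.4 0.8; 0 0 0 0 -0.1 -0.8 0.8; 0 0 0 0 -0.3 -1.1 0.8; 0 0 0 0 -0.45 -1.4 0.8; 0 0 0 0 -0.6 -1.6 0.8; 0 0 0 0 -0.75 -1.9 0.8; 0 0 0 0 -0.9 -2.1 0.8; 0 0 0 0 -1.1 -2.4 0.8"

```text
time: 14.18
eef_pos: [0.6102, -0.2323, 0.1517]
tcp_rot: [0.636, 0.772, 0.0, 0.0]
contact_force: [3.8, -1.8, -6.4]
opening: 0.147
```

Run:
```python
from h import *
s=ctrl.get_state();print(s["contact_force"],s["wrist_torque"])
go(.621,-.229,.128,.197)
```

```text
[ 3.80509176 -1.78997155 -6.42370446] [-0.23990231 -0.87997258 -0.08138448]
row [ 0.     0.    -0.005] [0.12 1.12 2.37] | now [ 0.6102 -0.2323  0.1517] t 14.18 F [ 3.8 -1.8 -6.4] op 0.147
```

Good: about 6 N, and the bar follows. I continue along the arc.

servo_tool:
  increments: "0 0 0 0 -0.15 -0.2 0.8; 0 0 0 0 -0.3 -0.4 0.8; 0 0 0 0 -0.5 -0.65 0.8; 0 0 0 0 -0.7 -0.9 0.8; 0 0 0 0 -0.95 -1.15 0.8; 0 0 0 0 -1.2 -1.4 0.8; 0 0 0 0 -1.5 -1.65 0.8; 0 0 0 0 -1.7 -1.8 0.8; 0 0 0 0 -1.7 -1.8 0.8"

```text
time: 14.93
eef_pos: [0.5932, -0.2355, 0.1698]
tcp_rot: [0.636, 0.772, -0.0, -0.0]
contact_force: [2.8, -2.1, -7.0]
opening: 0.146
```

Run:
```python
from h import *
go(.621,-.229,.128,.197)
p,d=ctrl.read_camera("scene"); p=p[90:190,210:310,::-1]
cv2.imwrite(f"pics/scene9.png",cv2.resize(p,None,fx=5.5,fy=5.5))
```

```text
row [-0.    -0.    -0.005] [0.11 2.85 4.18] | now [ 0.5932 -0.2355  0.1698] t 14.93 F [ 2.8 -2.1 -7. ] op 0.146
```

View pics/scene9.png

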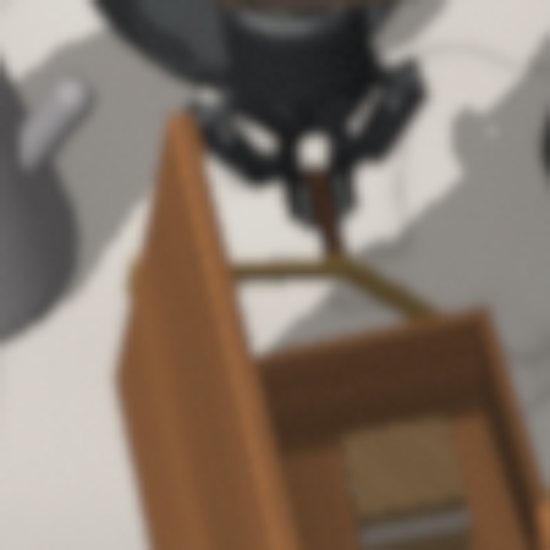

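The scene crop shows the knee, at (335,265), folded clearly upward past straight. The lid is still up, though it has followed a little, with its corner at (180,115). I release the handle and go up.

servo_tool:
  increments: "0 0 0 0 0 0 2; 0 0 0 0 0 0 3.5; 0 0 0 0 0 0 4.5; 0 0 0 0 0 0 4.5; 0 0 0 0 0 -1.5 4.5; 0 0 0 -0.3 0 -4 4.5; 0 0 0 -0.8 0 -7 4.5; 0 0 0 -1.5 0 -10 4.5; 0 0 0 -1.5 0 -13 4.5; 0 0 0 -1.5 0 -15 4.5"

```text
time: 15.82
eef_pos: [0.5971, -0.2508, 0.3244]
tcp_rot: [0.636, 0.772, 0.0, 0.002]
contact_force: [0.7, -0.8, 0.5]
opening: 0.53
```

servo_tool:
  increments: "0 0 0 0 0 -2 4.5; 0 0 0 0 0 -4 4; 0 0 0 -1 -1 -6 3; 0 0 0 -2 -2 -7 2; 0 0 0 -3 -3 -8 0.5; 0 0 0 -3 -3 -8 0.5"

```text
time: 16.32
eef_pos: [0.5718, -0.288, 0.4024]
tcp_rot: [0.637, 0.771, -0.001, 0.002]
contact_force: [0.2, 0.1, 1.2]
opening: 0.06
```

Run:
```python
from h import *
go(.621,-.229,.33,.197)
for n in("scene","top"):
    p,d=ctrl.read_camera(n); np.savez(f"{n}10.npz",p=p,d=d)
    p=p[70:240,200:360,::-1] if n=="scene" else p[90:250,280:460,::-1]
    cv2.imwrite(f"pics/{n}10.png",cv2.resize(p,None,fx=3.5,fy=3.5))
```

```text
row [ 0.002  0.003 -0.008] [4.89 5.94 7.23] | now [ 0.5718 -0.288   0.4024] t 16.32 F [0.2 0.1 1.2] op 0.06
```

View pics/scene10.png

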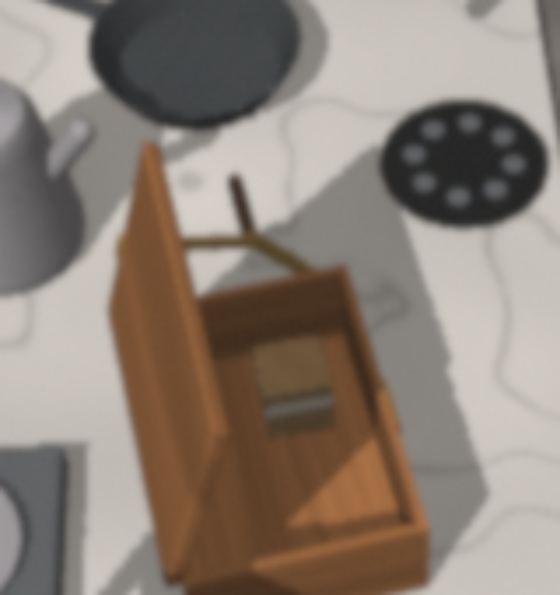

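View pics/top10.png

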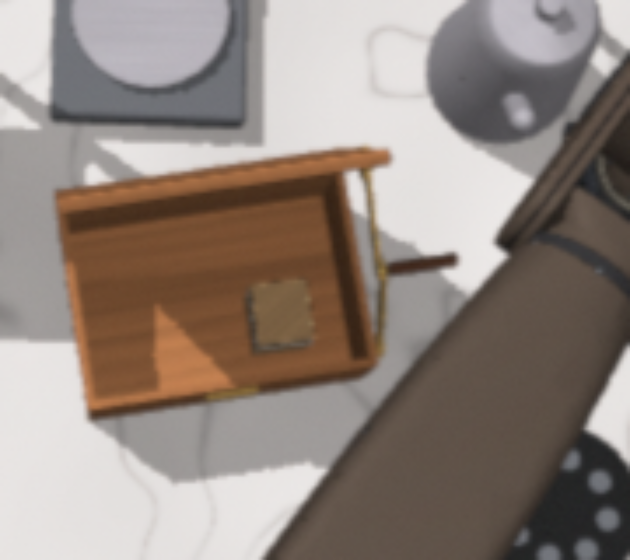

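Run:
```python
from h import *
for n in("scene","top"):
    c=cloud(n,np.load(n+"10.npz")["d"]).reshape(-1,3)
    q=np.c_[(c[:,:2]-[.5786,-.037])@np.array([[.981,-.195],[.195,.981]]),c[:,2]]
    m=(abs(q[:,1])<.13)&(q[:,2]>.14)&(q[:,2]<.35)&(q[:,0]>-.05)&(q[:,0]<.18)
    w=q[m]; print(n,m.sum(),"zmax",np.percentile(w[:,2],98).round(3))
    for z in np.arange(.14,.34,.02):
        k=(w[:,2]>z)&(w[:,2]<z+.02)
        if k.sum(): print(round(z+.01,2),k.sum(),np.percentile(w[k,0],[5,50,95]).round(3))
```

```text
scene 1977 zmax 0.322
0.15 148 [0.1   0.103 0.106]
0.17 154 [0.094 0.097 0.1  ]
0.19 166 [0.088 0.091 0.094]
0.21 167 [0.081 0.085 0.088]
0.23 172 [0.075 0.078 0.082]
0.25 178 [0.069 0.072 0.076]
0.27 188 [0.063 0.067 0.07 ]
0.29 200 [0.057 0.06  0.064]
0.31 471 [0.039 0.049 0.057]
0.33 133 [0.04  0.047 0.051]
top 604 zmax 0.322
0.15 15 [0.099 0.103 0.105]
0.17 18 [0.093 0.097 0.099]
0.19 18 [0.088 0.091 0.093]
0.21 18 [0.082 0.084 0.087]
0.23 22 [0.075 0.078 0.081]
0.25 19 [0.069 0.071 0.074]
0.27 21 [0.063 0.066 0.069]
0.29 24 [0.057 0.059 0.062]
0.31 394 [0.038 0.044 0.052]
0.33 55 [0.039 0.046 0.05 ]
```

The lid stands about 73° up and the knee is unlocked: knee at (245,238) in the scene crop, handle free. I will move the closed fingers behind the lid, over its top.

```bash
cat >> h.py <<'E'
def ch(x,y=0):
    return .5786+.981*x-.195*y, -.037+.195*x+.981*y
E
python3 - <<'E'
from h import *
go(*ch(.105),.405,.197); go(*ch(.105),.31,.197)
E
```

```text
row [-0.    -0.001 -0.007] [24.39 15.83 -0.56] | now [ 0.5723 -0.286   0.3992] t 16.42 F [-0.7  1.2 -0.1] op 0.056
row [-0.    -0.001 -0.007] [24.38 15.83  8.94] | now [ 0.5723 -0.286   0.3992] t 16.42 F [-0.7  1.2 -0.1] op 0.056
```

servo_tool:
  increments: "0 0 0 1 1 -0.5 0; 0 0 0 3.5 3 -1 0; 0 0 0 6.5 6 -1 0; 0 0 0 9.5 9 -1 0; 0 0 0 12.5 12 -1 0; 0 0 0 15.5 14.5 -1 0; 0 0 0 18.5 15.8 -1 0; 0 0 0 21.5 15.8 -0.8 0; 0 0 0 23.8 15.8 -0.6 0; 0 0 0 24.4 15.8 -0.6 0"

```text
time: 17.25
eef_pos: [0.6809, -0.0099, 0.404]
tcp_rot: [0.634, 0.773, -0.0, -0.002]
contact_force: [-0.1, -0.4, -0.8]
opening: 0.0
```

servo_tool:
  increments: "0 0 0 0 0 1 0; 0 0 0 0 0 3 0; 0 0 0 0 0 5.5 0; 0 0 0 0 0 7.5 0; 0 0 0 0 0 8.5 0; 0 0 0 0 0 9 0; 0 0 0 0 0 9 0"

```text
time: 17.83
eef_pos: [0.681, -0.0164, 0.3139]
tcp_rot: [0.636, 0.771, -0.001, -0.001]
contact_force: [0.5, -0.6, -0.1]
opening: 0.002
```

Run:
```python
from h import *
go(*ch(.105),.31,.197)
for n in("scene",):
    p,d=ctrl.read_camera(n); np.savez(f"{n}11.npz",p=p,d=d)
    p=p[70:240,200:360,::-1]
    cv2.imwrite(f"pics/{n}11.png",cv2.resize(p,None,fx=3.5,fy=3.5))
# plan
H=np.array([.1,.12]);t0=None
for f in np.r_[72.8,np.arange(70,-1,-5)]:
    a=np.radians(f);u=np.array([-np.cos(a),np.sin(a)]);n_=np.array([np.sin(a),np.cos(a)])
    C=H+.18*u+.014*n_+[.015,.014]
    print(f,(100*(C-[.105,.31])).round(2))
```

```text
row [-0.003 -0.001 -0.006] [-0.02  0.06  0.39] | now [ 0.681  -0.0164  0.3139] t 17.83 F [ 0.5 -0.6 -0.1] op 0.002
72.8 [-2.99  0.01]
70.0 [-3.84 -0.21]
65.0 [-5.34 -0.69]
60.0 [-6.79 -1.31]
55.0 [-8.18 -2.05]
50.0 [-9.5  -2.91]
45.0 [-10.74  -3.88]
40.0 [-11.89  -4.96]
35.0 [-12.94  -6.13]
30.0 [-13.89  -7.39]
25.0 [-14.72  -8.72]
20.0 [-15.44 -10.13]
15.0 [-16.02 -11.59]
10.0 [-16.48 -13.1 ]
5.0 [-16.81 -14.64]
0.0 [-17.  -16.2]
```

View pics/scene11.png

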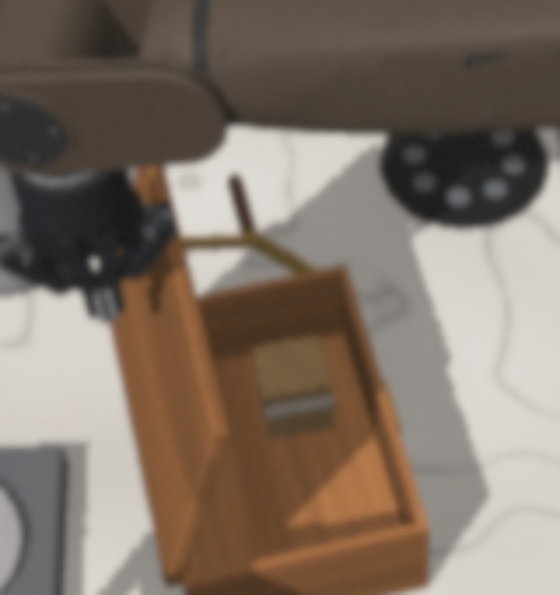

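The fingertips, at (103,300) in the crop, are behind the lid near its top. I start pulling it down.

servo_tool:
  increments: "0 0 0 0 -1 0.2 0; 0 0 0 0 -2 0.3 0; 0 0 0 0 -2.9 0.4 0; 0 0 0 0 -3.8 0.6 0; 0 0 0 0 -4.5 0.8 0; 0 0 0 0 -5.3 1.1 0; 0 0 0 0 -6 1.4 0; 0 0 0 0 -6.7 1.7 0; 0 0 0 0 -6.7 1.7 0"

```text
time: 18.63
eef_pos: [0.6149, -0.0289, 0.2998]
tcp_rot: [0.636, 0.772, 0.0, 0.001]
contact_force: [0.8, 0.5, 3.0]
opening: -0.001
```

```bash
cat > lid.py <<'E'
from h import *
import sys
go(*ch(.105),.31,.197)
n="scene"
p,d=ctrl.read_camera(n)
c=cloud(n,d).reshape(-1,3)
q=np.c_[(c[:,:2]-[.5786,-.037])@np.array([[.981,-.195],[.195,.981]]),c[:,2]]
m=(abs(q[:,1]-.1)<.03)&(q[:,2]>.125)&(q[:,2]<.34)&(q[:,0]>-.12)&(q[:,0]<.12)
w=q[m]; r=np.hypot(w[:,0]-.1,w[:,2]-.12); k=(r>.06)&(r<.19)
print("lid deg",np.percentile(np.degrees(np.arctan2(w[k,2]-.12,.1-w[k,0])-.014/r[k]),[20,50,80]).round(1),k.sum())
cv2.imwrite(f"pics/{sys.argv[1]}.png",cv2.resize(p[70:250,190:370,::-1],None,fx=3.2,fy=3.2))
s=ctrl.get_state()["eef_pos"];f0=np.array((s[:2]-[.5786,-.037])@np.array([.981,.195])); now=np.array([f0,s[2]]); print("now",now.round(4))
for f in range(70,-1,-5):
    a=np.radians(f);u=np.array([-np.cos(a),np.sin(a)]);n_=np.array([np.sin(a),np.cos(a)])
    C=np.array([.1,.12])+.18*u+.014*n_+[.015,.014]; e=100*(C-now); print(f,"dy %.2f dz %.2f"%(e[0],-e[1]),end="; ")
print()
E
python3 lid.py s12
```

```text
row [ 0.001  0.001 -0.005] [-0.06  6.78 -1.02] | now [ 0.6149 -0.0289  0.2998] t 18.63 F [0.8 0.5 3. ] op -0.001
lid deg [62.1 62.4 62.8] 472
now [0.0374 0.2994]
70 dy 2.92 dz -0.85; 65 dy 1.42 dz -0.37; 60 dy -0.03 dz 0.25; 55 dy -1.42 dz 0.99; 50 dy -2.74 dz 1.85; 45 dy -3.98 dz 2.82; 40 dy -5.13 dz 3.90; 35 dy -6.18 dz 5.07; 30 dy -7.13 dz 6.33; 25 dy -7.96 dz 7.66; 20 dy -8.68 dz 9.07; 15 dy -9.27 dz 10.53; 10 dy -9.72 dz 12.03; 5 dy -10.05 dz 13.58; 0 dy -10.24 dz 15.14;
```

View pics/s12.png

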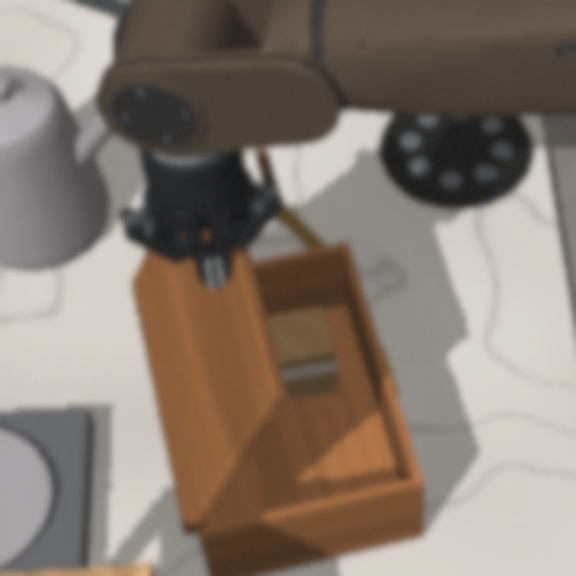

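The lid follows and is at 62°, with the tips at (213,275) just short of its free edge. I continue.

servo_tool:
  increments: "0 0 0 0 -0.5 0.5 0; 0 0 0 0 -1.1 0.8 0; 0 0 0 0 -1.7 1.2 0; 0 0 0 0 -2.3 1.6 0; 0 0 0 0 -2.9 2 0; 0 0 0 0 -3.5 2.5 0; 0 0 0 0 -4 2.9 0; 0 0 0 0 -4.6 3.4 0; 0 0 0 0 -5.1 3.9 0; 0 0 0 0 -5.1 3.9 0"

```text
time: 19.52
eef_pos: [0.5639, -0.0384, 0.258]
tcp_rot: [0.636, 0.772, -0.001, -0.002]
contact_force: [-0.5, -0.2, 0.4]
opening: -0.004
```

```bash
python3 lid.py s13
```

```text
row [-0.004 -0.001 -0.005] [-0.1  11.96 -5.25] | now [ 0.5639 -0.0384  0.258 ] t 19.52 F [-0.5 -0.2  0.4] op -0.004
lid deg [40.6 41.3 41.9] 762
now [-0.0144  0.258 ]
70 dy 8.10 dz -4.99; 65 dy 6.60 dz -4.50; 60 dy 5.15 dz -3.89; 55 dy 3.76 dz -3.15; 50 dy 2.44 dz -2.29; 45 dy 1.20 dz -1.32; 40 dy 0.05 dz -0.24; 35 dy -1.00 dz 0.93; 30 dy -1.95 dz 2.19; 25 dy -2.78 dz 3.53; 20 dy -3.50 dz 4.93; 15 dy -4.09 dz 6.39; 10 dy -4.54 dz 7.90; 5 dy -4.87 dz 9.44; 0 dy -5.06 dz 11.00;
```

View pics/s13.png

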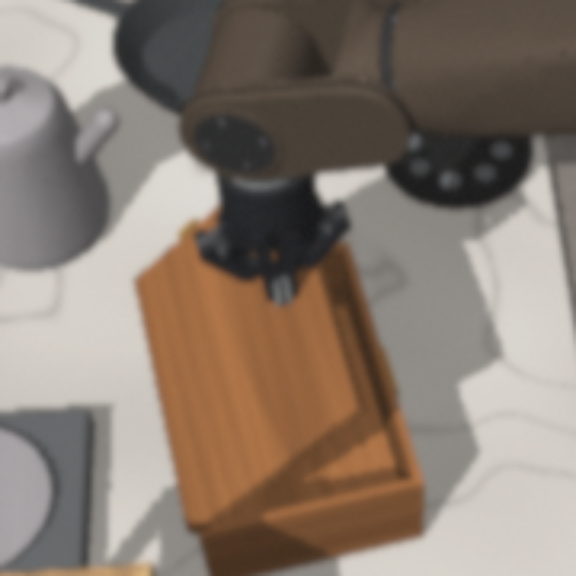

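The lid is at about 41° with the tips at (282,290) near its edge. I keep lowering.

servo_tool:
  increments: "0 0 0 0 -0.5 0.5 0; 0 0 0 0 -1 1 0; 0 0 0 0 -1.5 1.6 0; 0 0 0 0 -1.95 2.2 0; 0 0 0 0 -2.4 2.9 0; 0 0 0 0 -2.8 3.5 0; 0 0 0 0 -3.2 4.2 0; 0 0 0 0 -3.5 4.9 0; 0 0 0 0 -3.8 5.6 0; 0 0 0 0 -4.1 6.3 0"

```text
time: 20.4
eef_pos: [0.5246, -0.0463, 0.1959]
tcp_rot: [0.636, 0.772, -0.001, -0.0]
contact_force: [-0.6, 0.1, 1.6]
opening: 0.001
```

```bash
python3 lid.py s14
```

```text
row [-0.001  0.    -0.005] [ -0.08  15.96 -11.43] | now [ 0.5246 -0.0463  0.1959] t 20.4 F [-0.6  0.1  1.6] op 0.001
lid deg [15.9 16.7 17.5] 887
now [-0.0556  0.1941]
70 dy 12.22 dz -11.38; 65 dy 10.72 dz -10.89; 60 dy 9.27 dz -10.28; 55 dy 7.88 dz -9.53; 50 dy 6.56 dz -8.68; 45 dy 5.32 dz -7.70; 40 dy 4.17 dz -6.63; 35 dy 3.12 dz -5.46; 30 dy 2.17 dz -4.20; 25 dy 1.34 dz -2.86; 20 dy 0.63 dz -1.46; 15 dy 0.04 dz 0.00; 10 dy -0.42 dz 1.51; 5 dy -0.75 dz 3.05; 0 dy -0.94 dz 4.61;
```

View pics/s14.png

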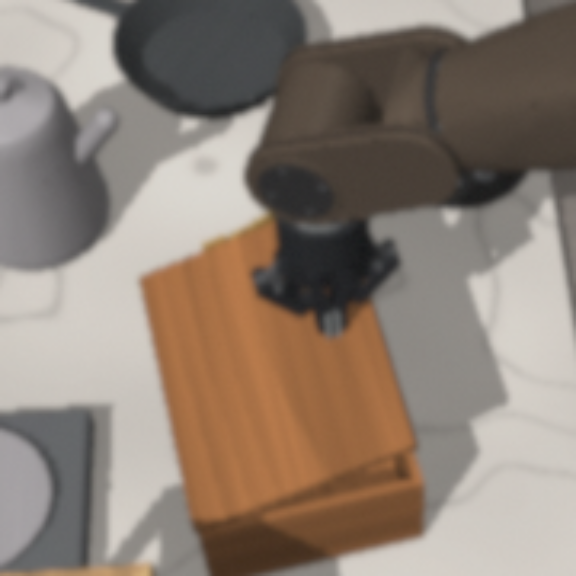

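The lid is at about 16°. I slow down for the last part.

servo_tool:
  increments: "0 0 0 0 -0.1 0.4 0; 0 0 0 0 -0.25 0.9 0; 0 0 0 0 -0.4 1.4 0; 0 0 0 0 -0.5 1.9 0; 0 0 0 0 -0.6 2.4 0; 0 0 0 0 -0.7 2.9 0; 0 0 0 0 -0.8 3.3 0; 0 0 0 0 -0.85 3.7 0; 0 0 0 0 -0.9 4 0; 0 0 0 0 -0.9 4.2 0"

```text
time: 21.28
eef_pos: [0.5163, -0.0479, 0.1543]
tcp_rot: [0.636, 0.772, -0.0, -0.0]
contact_force: [-1.8, -0.2, 1.4]
opening: 0.002
```

servo_tool:
  increments: "0 0 0 0 0 0.1 0; 0 0 0 0 0 0.2 0; 0 0 0 0 0 0.3 0; 0 0 0 0 0 0.3 0"

```text
time: 21.62
eef_pos: [0.5164, -0.0477, 0.1516]
tcp_rot: [0.636, 0.772, 0.0, -0.0]
contact_force: [-0.0, -0.3, -0.5]
opening: 0.001
```

```bash
python3 lid.py s15
```

```text
row [ 0.    -0.    -0.005] [ -0.09  16.81 -15.84] | now [ 0.5164 -0.0477  0.1516] t 21.62 F [-0.  -0.3 -0.5] op 0.001
lid deg [0.8 1.6 2.6] 876
now [-0.0629  0.1516]
70 dy 12.95 dz -15.63; 65 dy 11.45 dz -15.14; 60 dy 10.00 dz -14.53; 55 dy 8.61 dz -13.78; 50 dy 7.29 dz -12.93; 45 dy 6.05 dz -11.96; 40 dy 4.90 dz -10.88; 35 dy 3.85 dz -9.71; 30 dy 2.90 dz -8.45; 25 dy 2.07 dz -7.11; 20 dy 1.36 dz -5.71; 15 dy 0.77 dz -4.25; 10 dy 0.31 dz -2.74; 5 dy -0.02 dz -1.20; 0 dy -0.21 dz 0.36;
```

View pics/s15.png

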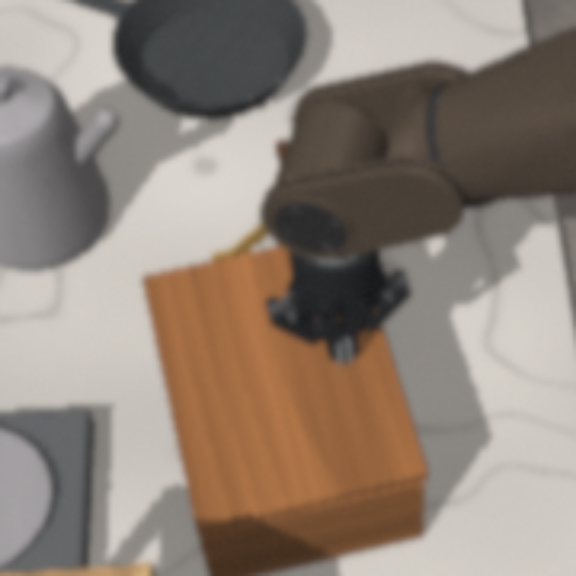

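The lid is nearly closed, about 1.5° by depth, and its front edge meets the rim in the picture. I press down gently until there is firm resistance.

servo_tool:
  increments: "0 0 0 0 0 0.1 0; 0 0 0 0 0 0.2 0; 0 0 0 0 0 0.3 0; 0 0 0 0 0 0.3 0"

```text
time: 22.0
eef_pos: [0.5164, -0.0477, 0.1486]
tcp_rot: [0.636, 0.772, 0.0, -0.0]
contact_force: [0.8, 0.4, -0.1]
opening: -0.003
```

servo_tool:
  increments: "0 0 0 0 0 0.1 0; 0 0 0 0 0 0.2 0; 0 0 0 0 0 0.3 0; 0 0 0 0 0 0.3 0"

```text
time: 22.33
eef_pos: [0.5166, -0.0477, 0.148]
tcp_rot: [0.636, 0.772, -0.0, -0.0]
contact_force: [-6.0, 2.5, 11.4]
opening: 0.002
```

servo_tool:
  increments: "0 0 0 0 0 0.1 0; 0 0 0 0 0 0.2 0; 0 0 0 0 0 0.2 0; 0 0 0 0 0 0.2 0"

```text
time: 22.67
eef_pos: [0.5167, -0.0477, 0.1479]
tcp_rot: [0.636, 0.772, -0.0, -0.001]
contact_force: [-10.7, 3.2, 20.3]
opening: 0.002
```

The tool is rigid at 20 N with no movement, at exactly the height expected for a closed lid. I retreat.

servo_tool:
  increments: "0 0 0 0 0 -0.3 0; 0 0 0 0 0 -1 0; 0 0 0 0 0 -3 0; 0 0 0 0 0 -6 0; 0 0 0 0 0 -9 0; 0 0 0 0 0 -12 0; 0 0 0 0 0 -14.5 0; 0 0 0 0 -1 -16 0; 0 0 0 0 -3 -16.5 0; 0 0 0 0 -4 -17 0"

```text
time: 23.5
eef_pos: [0.4767, -0.0556, 0.315]
tcp_rot: [0.636, 0.772, 0.0, 0.001]
contact_force: [0.1, 0.3, -0.2]
opening: 0.001
```

servo_tool:
  increments: "0 0 0 -2 0 0 0; 0 0 0 -5 0 0 0; 0 0 0 -9 0 0 0; 0 0 0 -13 0 0 0; 0 0 0 -17 0 0 0; 0 0 0 -21 0 0 0; 0 0 0 -24 0 0 0; 0 0 0 -25 0 0 0; 0 0 0 -25 0 0 0"

```text
time: 24.25
eef_pos: [0.5248, -0.303, 0.3127]
tcp_rot: [0.637, 0.771, -0.0, -0.001]
contact_force: [-0.5, 0.0, -0.5]
opening: -0.002
```

Run:
```python
from h import *
s=ctrl.get_state(); print(s["time"],s["eef_pos"],s["contact_force"])
for n in("scene","top"):
    p,d=ctrl.read_camera(n); np.savez(f"{n}20.npz",p=p,d=d); cv2.imwrite(f"pics/{n}20.png",p[:,:,::-1])
    c=cloud(n,d).reshape(-1,3)
    q=np.c_[(c[:,:2]-[.5786,-.037])@np.array([[.981,-.195],[.195,.981]]),c[:,2]]
    for a in(-.09,-.05,0,.05,.09):
        k=(abs(q[:,0]-a)<.008)&(abs(q[:,1]-.07)<.05)&(q[:,2]<.2)
        if k.sum(): print(n,a,k.sum(),np.median(q[k,2]).round(4))
```

```text
24.25 [ 0.52477703 -0.30303028  0.31265599] [-0.48767409  0.04950225 -0.45382017]
scene -0.09 165 0.1349
scene -0.05 170 0.1346
scene 0 171 0.1349
scene 0.05 179 0.1347
scene 0.09 174 0.1346
top -0.09 149 0.1331
top -0.05 147 0.1334
top 0 145 0.1329
top 0.05 143 0.1333
top 0.09 132 0.133
```

View pics/scene20.png

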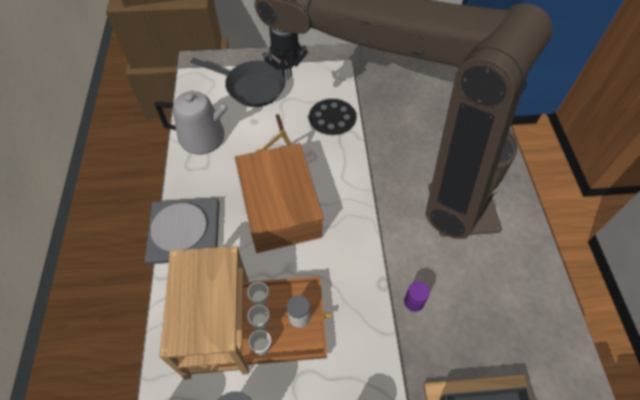

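View pics/top20.png

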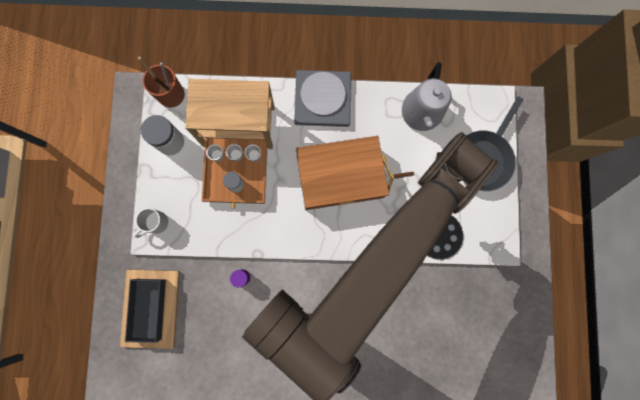

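The lid is flat, at 0.133–0.135 m from front to back, and the canister stands upright on the tray at scene (298,312) and top (233,182). The cups are in their original row and the robot is clear of everything.

```bash
python3 -c "
from plant import ctrl
print(ctrl.sign_off())"
```

```text
the job is handed in; nothing more can be done
None
```

The job is done and handed in, with about 24 s on the clock when I signed off.

- **Canister:** I lifted it out of the chest and set it upright on the free front part of the tray. The floor contact showed as about 4 N before I let go.
- **Stay and lid:** I gripped the handle and raised the knee past straight with the lid still up, though the lid followed from 80° to about 73° as the knee folded. I then pushed the lid down slowly from behind until it met the rim.

**Last checks:**
- **Lid closed:** Pressing gave 20 N with no movement, and the fingertips were at the height expected for a closed lid. Afterwards the lid's top measured level from front to back, at 0.135 m in the scene camera and 0.133 m in the top camera. That 2 mm difference is within the calibration tolerance; the expected height is 0.134 m.
- **Tray:** The canister stands upright and the three cups are in their row as before.
- **Robot:** It is clear of everything.
- **Carton:** I left it alone. It looked unmoved in the last clear view before the lid closed, but I can't see it with the lid down.

No check failed.

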